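# Move the program module to the other kiln controller

## Task

The plug-in module is locked down in one of the two kiln controllers; move it to the other. Press it down until you feel the stop and let go, so that the catch lets it spring up, then pull it out, set it into the empty slot of the other controller and press it down in the same way so that the catch locks it down there. Press gently (15 to 20 N is plenty, over 35 N between module and controller is too much), leave the first controller's lift up, and leave the other things on the bench alone.

Things in the scene. Friction and masses are not known exactly. Their poses are not given: they have to be found in the camera images.
- module: plug-in module, 0.09 to 0.14 kg: grey blade 46 (x) x 24 (y) x 64 mm (z), its lowest 8 mm tapered in by 3 mm a side, under a black ribbed cap 54 (x) x 32 (y) x 16 mm. Origin at the centre of the blade's underside, z up, cap from z = 64 to 80 mm. Grip the cap's long sides (32 mm apart along y). It may go into a slot either way round. Loose in the slot
- module_top (a point): centre of the top of the module's cap, 80 mm above the module's origin; the place to press. With the lift up it stands 52 mm above the dock's top. The catch does not grip the module: pulling it out of a locked lift does not release the lift
- dock_a: grey bench kiln controller that holds the module at the start, bolted down, 120 (x) x 100 (y) x 90 mm high, dark display on its -x face; origin at the centre of its underside. It may be on either side, turned by up to 20 degrees. With its lift up, the slot floor is 28 mm below the slot mouth and a module on it has its cap's underside 36 mm above the dock's top
- dock_b: the other, identical controller, its slot empty at the start; same origin and axes. Lift springs of both docks: 6 N at the top to about 10.5 N at the bottom, then the force jumps at the firm stop; moved quickly the lift resists more (30 N per m/s)
- slot_a (a point): centre of the slot mouth in the flat top of dock_a, 90 mm above the table; the slot is 48.4 (dock x) x 26.4 mm (dock y) with plain upright walls
- slot_b (a point): centre of the slot mouth of dock_b, the same
- lift_a (a joint): how far the sprung lift (slot floor) of dock_a is down, m; 0 = up. Push-push catch: pushed to its firm stop and let go it stays locked 12 to 23 mm down; pushed to the stop again and let go it comes up to 0 in up to 3 s. The stop is 7 mm below the locked position; its depth differs from dock to dock (20 to 30 mm) and must be felt; a push short of it may not change the state. Starts locked
- lift_b (a joint): the same for the lift of dock_b; starts up (0), empty
- tweezers: long steel tweezers, 200 x 25 x 11 mm, lying between the docks; origin under its middle (bystander, leave alone)
- paddle: graphite paddle with a wooden handle, 235 mm long, 28 mm high, lying; origin between blade and handle (bystander, leave alone)
- frit_jar: glass jar with a steel cap, 64 mm across, 90 mm high; origin under its centre (bystander, leave alone)
- cone: upright dark graphite cone, 60 mm across its foot, 90 mm high; origin under its centre (bystander, leave alone)
- murrine_tray: aluminium tray of cane slices, 130 x 170 x 25 mm; origin under its centre (bystander, leave alone)
- mug: white mug, 80 mm across, 95 mm high; origin under its centre (bystander, leave alone)
- spatula: spatula lying on the table (bystander, leave alone)
Not all that is in view belongs to the job. What is meant by the module is not red, and is the smaller of those in its own colour. Leave any green look-alike of the dock_a alone.

How it is judged:
On the way, in this order (a step that is already met when the one before it is completed fails the run):
1. the catch of the first controller is released: its lift is up, the module still standing in its slot (value of joint lift_a below 0.003 m and horizontal distance between module and slot_a below 0.005 m and angle between module's own z axis and vertical below 0.12 rad and z of module in the frame of slot_a below -0.02 m), for 0.2 s.
2. the module is out of the first slot (z of module in the frame of slot_a above 0.005 m), for 0.1 s.
3. the module stands in the second slot, lift pushed down past 9 mm (horizontal distance between module and slot_b below 0.005 m and angle between module's own z axis and vertical below 0.12 rad and value of joint lift_b above 0.009 m and z of module in the frame of slot_b below -0.034 m), for 0.1 s.
At the end, for the whole second after the job is handed in: The module stands upright (within 7 degrees) and at rest in the second controller's slot (centre within 5 mm of the slot's), its foot more than 34 mm below the mouth, let go, with that lift locked down (more than 9 mm below its up position), and the first controller's lift is up (within 3 mm) (all of step 3 and value of joint lift_a below 0.003 m and linear speed of module below 0.02 m/s); the robot touches nothing.
It fails at once if the module and the first controller pressed together with more than 35 N (contact force between module and dock_a above 35 N).
It fails at once if the module and the second controller pressed together with more than 35 N (contact force between module and dock_b above 35 N).
It fails at once if the gripper presses on a controller with more than 35 N (contact force between any of the arm, the fingers and dock_a above 35 N or contact force between any of the arm, the fingers and dock_b above 35 N).
It fails at once if another thing on the bench moved by more than 30 mm (distance of any of tweezers, paddle, frit_jar, cone, murrine_tray, mug, spatula from where it was at the start of the episode above 0.03 m).
It also fails if it takes over 58 s, if anything falls off the work surface, if the arm or the gripper's body presses on something with over 40 N, if the wrist force passes 120 N, or if a joint passes its speed limit or range.

## Robot

A 7-joint arm with a two-finger parallel gripper is mounted at the origin on the work surface. World frame = base frame: x ahead of the robot, y to its left, z up, the work surface at z = 0. Lengths are in m, angles in rad, forces in N, time in s.
With the tool pointing down it reaches from about 0.4 to 0.85 m from the base axis. Payload 10.4 kg.
Tool frame: the origin (TCP) lies at the very end of the fingers, on their centre line; the grasp point (between the pads) lies 19 mm behind it (r.pinch_z is the distance from the TCP to the grasp point, in m); z points along the fingers, y is the line along which they close (so a half turn about z gives the same grasp; the last joint's range is limited). The gripper opens to 87 mm and grips with 3 to 60 N. Pads are 19 mm wide; open, the fingers measure 117 mm over their backs; the gripper's body (75 mm by 190 mm) begins 51 mm behind the grasp point.
Start: joints at [1.256, 0.332, -0.065, 1.46, 0.022, 1.35, -0.088], TCP at [0.18, -0.599, 0.223] pointing down, gripper open.
Joint ranges: [-2.6, 2.6], [-0.5, 2.12], [-1.47, 1.34], [0.16, 2.42], [-1.27, 4.41], [0.06, 2.06], [-2.6, 2.6]. Speed limits (rad/s): [2.22, 2.22, 2.79, 2.79, 3.14, 3.14, 3.14].

## Interface

Orientations are given as a rotation vector (axis times angle).
In Python, from plant import r gives the robot as it stands.
- The arm moves only by the shell command python3 -m pendant 'ROWS' [FORCE]. ROWS is JSON, a list of rows, each a list of 3 entries, a list of its own where there are three numbers: the turn, a rotation vector about the world's x, y, z in units of 0.5 rad (1.0 is 0.5 rad), then the shift along the world's x, y, z in units of 500 mm (1.0 is 500 mm), then the opening, from 0 (shut) to 1 (fully open). In form: [[[rx, ry, rz], [dx, dy, dz], gripper], ...]. A call has 1 to 8 rows; each row is the pose to reach, as a shift and turn from the pose commanded when the call began; what a row does not reach only later rows make up. A row lasts 1/8 s, in which the tool goes at most 62.5 mm and 10.7 degrees, less where a joint would pass 70% of its speed; a pose out of reach is approached as far as the arm can. A call with a number of a shift or a turn outside -1 to 1 is refused whole. A call with a gripper value outside its range is refused whole. The fingers move at their own pace and stop on an object; FORCE is the grip in N (left out, the last holds). Time passes only in rows, so rows that repeat a pose let the fingers close. It gives the time, the measured TCP pose, the force, the opening and the grip force at its end, in the units of the state.
- r.get_obs(): the state, without advancing time (a new reading comes with each control period).
- r.grab_frame(name): name is "scene" or "top" or "wrist"; returns a dict with "frame" (420x560x3 uint8, red, green, blue), "vfov" (degrees; the focal length in pixels is half the picture's height over the tangent of half this angle, whatever the lens; pixels are square), "cx", "cy" (the principal point, pixels), "rvec" (rotation vector, rad) and "tvec" (3), from world to camera coordinates, as OpenCV has them. Camera axes: x right, y down, z forward; pixel columns grow to the right and rows downward; lengths in m; the calibration is good to about 2 mm. A picture is of the moment at which its call begins. There is no depth.
- r.job_done(): hands the job in; it is judged then, once.
The state is a dict: "time": time; "joint_pos": joint angles; "dq": joint speeds; "joint_torque": joint torques, N m; "tool_pos": TCP position; "tool_rot": TCP orientation; "wrist_force": force on the tool from outside, world axes, zero at the start; "moment": the same for the moment, N m; "opening": opening from 0.0 (shut) to 1.0 (fully open); "gripper_force": force on a finger pad.
Only numpy, scipy, OpenCV 4.12 (cv2) and the standard library are available. Lean on these libraries where they do the work, as an engineer would, in place of code of your own. Each camera call takes 0.05 s, during which the arm holds its last target. There are 200 camera calls.

## Working session

There is one attempt and no reset: what is moved stays moved. The work goes in short steps, Python scripts to look and compute and a shell command to move; the robot and the scene stay as the last step left them, time stands still between calls to the robot, and variables do not carry over. Pictures are saved under pics/ and viewed, at most 11 in all, crops included, and the job is handed in when it is done.

```bash
mkdir -p pics; ls
cat > h.py <<'E'
import numpy as np,cv2
from plant import r
def grab(n,save=None):
    f=r.grab_frame(n); 
    if save: cv2.imwrite('pics/'+save,f['frame'][:,:,::-1]); 
    return f
def ray(f,px,z):
    h=f['frame'].shape[0]; fl=h/2/np.tan(np.radians(f['vfov'])/2)
    R=cv2.Rodrigues(np.array(f['rvec'],float))[0]; t=np.array(f['tvec'],float)
    c=-R.T@t; px=np.atleast_2d(px).astype(float)
    d=np.c_[(px[:,0]-f['cx'])/fl,(px[:,1]-f['cy'])/fl,np.ones(len(px))]@R
    return c+d*((z-c[2])/d[:,2])[:,None]
def proj(f,P):
    h=f['frame'].shape[0]; fl=h/2/np.tan(np.radians(f['vfov'])/2)
    R=cv2.Rodrigues(np.array(f['rvec'],float))[0]; q=np.atleast_2d(P)@R.T+np.array(f['tvec'],float)
    return q[:,:2]/q[:,2:]*fl+[f['cx'],f['cy']]
E
python3 - <<'E'
from h import *
a=grab('scene')['frame'];b=grab('top')['frame']
cv2.imwrite('pics/top.png',b[:,:,::-1]);cv2.imwrite('pics/scene.png',a[:,:,::-1])
o=r.get_obs();print(o)
E
```

```text
pics
{'time': 0.1, 'joint_pos': array([ 1.25641299,  0.33280723, -0.06470743,  1.46085479,  0.02162592,
        1.34990033, -0.0885032 ]), 'dq': array([-0.00153205, -0.00011004,  0.00117283, -0.00345949,  0.00097017,
       -0.00103354,  0.00070308]), 'joint_torque': array([ 6.53764218e-04, -6.24545074e+01,  2.42129713e-02, -3.90718746e+01,
       -6.14912342e-02,  3.66231753e-02,  4.31723743e-05]), 'tool_pos': array([ 0.17968078, -0.59825379,  0.22183564]), 'tool_rot': array([-3.10697953e+00, -4.56571496e-01,  4.14973440e-04]), 'wrist_force': array([-0.25737134, -0.08237618, -0.56981858]), 'moment': array([ 0.02320253, -0.00621228,  0.05535944]), 'gripper_force': 0.0, 'opening': 0.9982895079138738}
```

View pics/top.png

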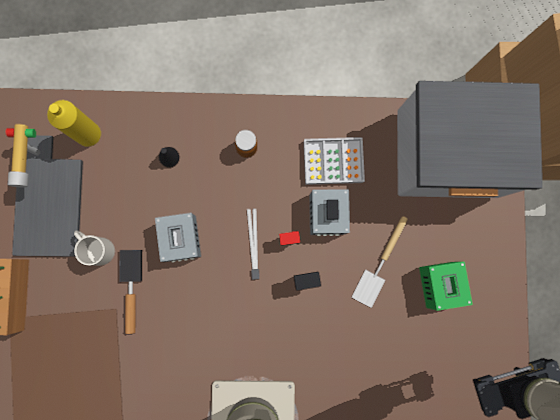

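View pics/scene.png

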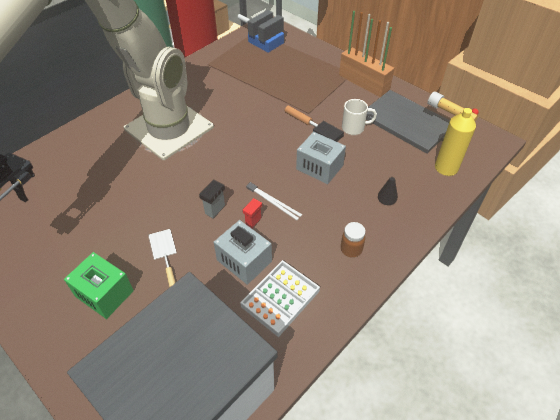

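Top view: the dock holding a module is at (331,212), and the empty grey dock is at (177,238). Look-alikes for the module:
- the black-capped one in the dock at (331,209)
- a loose black-capped one at (307,281)
- a red one at (290,238)

The green dock at (448,286) is a decoy. I choose the one in the grey dock and check its size in a crop.

Run:
```python
from h import *
f=grab('top');im=f['frame']
bgr=np.ascontiguousarray(im[:,:,::-1])
c=[cv2.resize(bgr[y-40:y+40,x-40:x+40],(390,390),interpolation=cv2.INTER_NEAREST) for x,y in((331,215),(177,238))]
cv2.imwrite('pics/crop.png',np.hstack(c))
print(np.round(ray(f,[[331,212],[177,238],[307,281]],0.09),3))
hsv=cv2.cvtColor(bgr,cv2.COLOR_BGR2HSV)
for n,(x,y) in dict(a=(331,212),b=(177,238)).items():
    print(n,[tuple(im[y+d,x+e]) for d,e in((0,0),(15,-15),(15,15),(18,0),(-18,-5))])
def cap(x,y,zt,h=22):
    m=np.zeros(im.shape[:2],np.uint8); s=np.s_[y-h:y+h,x-h:x+h]
    m[s]=(im[s].max(2)<60)*255
    n,l,st,_=cv2.connectedComponentsWithStats(m); i=1+np.argmax(st[1:,4])
    pts=ray(f,np.argwhere(l==i)[:,::-1],zt)[:,:2].astype(np.float32)
    print('cap',st[i],cv2.minAreaRect(pts*1000))
cap(331,209,.125); cap(307,281,.08)
```

```text
[[ 0.591 -0.207  0.09 ]
 [ 0.512  0.213  0.09 ]
 [ 0.401 -0.142  0.09 ]]
a [(np.uint8(55), np.uint8(57), np.uint8(59)), (np.uint8(153), np.uint8(163), np.uint8(167)), (np.uint8(153), np.uint8(163), np.uint8(167)), (np.uint8(160), np.uint8(169), np.uint8(172)), (np.uint8(163), np.uint8(172), np.uint8(174))]
b [(np.uint8(138), np.uint8(140), np.uint8(141)), (np.uint8(154), np.uint8(163), np.uint8(167)), (np.uint8(176), np.uint8(181), np.uint8(182)), (np.uint8(158), np.uint8(167), np.uint8(170)), (np.uint8(159), np.uint8(167), np.uint8(170))]
cap [326 200  12  20 206] ((594.2095947265625, -203.3096466064453), (51.7164421081543, 29.72585678100586), 0.392424076795578)
cap [293 272  28  19 370] ((401.1537170410156, -142.2717742919922), (42.03512954711914, 70.12840270996094), 10.261748313903809)
```

View pics/crop.png

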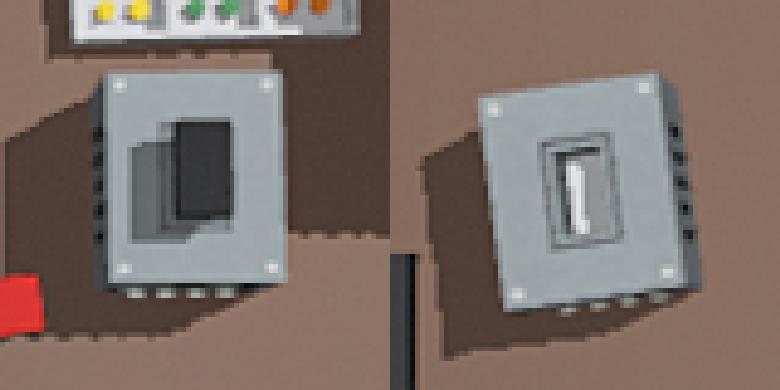

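The crop shows dock a square to the world with a 54x32-sized cap, and dock b empty and yawed a few degrees. The loose module on the table looks bigger, at about 70 mm. My choice is confirmed, so I move over dock a, hand aligned.

```bash
python3 -m pendant '[[[0,0,0],[0.0,0.0,0.12],1],[[0,0,-0.1],[0.1,0.1,0.2],1],[[0,0,-0.2],[0.2,0.2,0.2],1],[[0,0,-0.3],[0.3,0.3,0.2],1],[[0,0,-0.4],[0.4,0.4,0.2],1],[[0,0,-0.5],[0.5,0.5,0.2],1],[[0,0,-0.58],[0.6,0.6,0.2],1],[[0,0,-0.58],[0.7,0.7,0.2],1]]' 10
python3 -m pendant '[[[0,0,0],[0.1,0.08,0],1],[[0,0,0],[0.12,0.09,0],1],[[0,0,0],[0.12,0.09,0],1],[[0,0,0],[0.12,0.09,0],1]]'
python3 - <<'E'
from h import *
f=grab('wrist','w1.png');t=grab('top')
o=r.get_obs();print(o['time'],o['tool_pos'],o['tool_rot'],o['wrist_force'])
g=cv2.cvtColor(t['frame'],cv2.COLOR_RGB2GRAY).astype(float)
for nm,ox,oy,pts in(('b',137,198,[(104,110),(253,87),(128,294),(278,272)]),):
    P=[]
    for x,y in pts:
        x,y=round(ox+x/4.875-.5),round(oy+y/4.875-.5)
        w=np.clip(g[y-2:y+3,x-2:x+3]-190,0,None);Y,X=np.mgrid[y-2:y+3,x-2:x+3]
        P.append(((w*X).sum()/w.sum(),(w*Y).sum()/w.sum()))
    W=ray(t,P,.09)[:,:2];print(nm,W.round(4),W.mean(0),cv2.minAreaRect((W*1000).astype(np.float32)))
E
```

```text
time: 1.15
tool_pos: [0.4842, -0.2936, 0.3225]
tool_rot: [3.141, 0.001, -0.0]
wrist_force: [-0.3, -1.6, 0.2]
opening: 1.0
gripper_force: 0.0
time: 1.65
tool_pos: [0.5421, -0.2519, 0.3225]
tool_rot: [3.141, -0.001, -0.001]
wrist_force: [-0.6, 0.2, -0.4]
opening: 1.002
gripper_force: 0.0
1.75 [ 0.54213637 -0.25178714  0.3227156 ] [ 3.14082583e+00 -1.31519227e-03 -2.00876682e-04] [ 0.195656   -0.60705505  0.09280842]
b [[0.5606 0.2673]
 [0.5742 0.184 ]
 [0.4576 0.2501]
 [0.4716 0.1675]] [0.51597653 0.21723887] ((515.8258666992188, 217.27383422851562), (104.49702453613281, 84.38878631591797), 9.234724044799805)
```

View pics/w1.png

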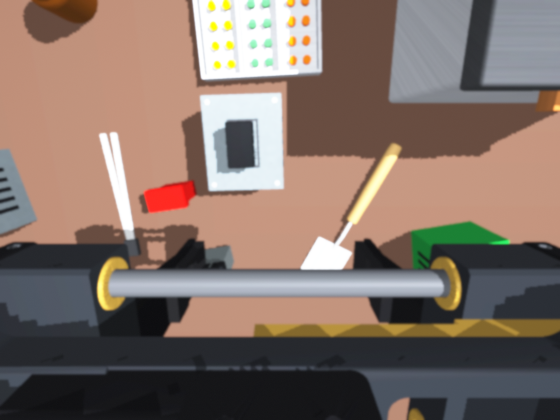

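The wrist view shows dock a, with screws near (207,100), (277,98), (209,186) and (278,184), and the cap near (241,144).

```bash
cat > m.py <<'E'
from h import *
def screws(f,pts,z=.09,th=None):
    g=cv2.cvtColor(f['frame'],cv2.COLOR_RGB2GRAY).astype(float);P=[]
    for x,y in pts:
        s=np.s_[y-5:y+6,x-5:x+6];b=g[s];t=(np.median(b)+b.max())/2
        n,l,st,c=cv2.connectedComponentsWithStats((b>t).astype(np.uint8)); 
        i=1+np.argmin(np.hypot(*(c[1:]-5).T)-.3*np.minimum(st[1:,4],20)); P.append(c[i]+[x-5,y-5])
    W=ray(f,P,z)[:,:2]; return np.array(P),W,W.mean(0),cv2.minAreaRect((W*1000).astype(np.float32))
def dark(f,box,z,th=60):
    x0,y0,x1,y1=box;m=np.zeros(f['frame'].shape[:2],np.uint8);s=np.s_[y0:y1,x0:x1]
    m[s]=f['frame'][s].max(2)<th
    n,l,st,_=cv2.connectedComponentsWithStats(m);i=1+np.argmax(st[1:,4])
    p=np.argwhere(l==i)[:,::-1]
    return st[i],cv2.minAreaRect((ray(f,p,z)[:,:2]*1000).astype(np.float32))
E
python3 - <<'E'
from m import *
f=grab('wrist');t=grab('top')
print(screws(f,[(207,100),(277,98),(209,186),(278,184)]))
s=[(round(291+x/4.875-.5),round(175+y/4.875-.5)) for x,y in((120,86),(267,84),(124,268),(272,267))]
print(screws(t,s))
for z in(.12,.125,.13): print(z,dark(f,(215,110,270,175),z),dark(t,(310,190,352,232),z))
E
```

```text
(array([[206.70967742, 101.93548387],
       [274.48571429,  99.74285714],
       [211.75510204, 184.79591837],
       [276.96      , 182.6       ]]), array([[ 0.64496296, -0.16210177],
       [ 0.64752   , -0.24661213],
       [ 0.54026803, -0.16211773],
       [ 0.54320082, -0.24946943]]), array([ 0.59398795, -0.20507527]), ((593.89404296875, -204.364990234375), (104.89837646484375, 87.39925384521484), 1.5689373016357422))
(array([[315.  , 191.75],
       [345.5 , 191.5 ],
       [315.8 , 229.6 ],
       [351.  , 232.5 ]]), array([[ 0.64673715, -0.16213602],
       [ 0.64913763, -0.24686935],
       [ 0.54181687, -0.16526453],
       [ 0.53554793, -0.26245408]]), array([ 0.5933099, -0.209181 ]), ((591.142578125, -212.2950439453125), (114.12983703613281, 96.95950317382812), 1.707945704460144))Traceback (most recent call last):
  File "<stdin>", line 6, in <module>
  File "m.py", line 12, in dark
    n,l,st,_=cv2.connectedComponentsWithStats(m);i=1+np.argmax(st[1:,4])
                                                     ~~~~~~~~~^^^^^^^^^^
    return _wrapfunc(a, 'argmax', axis=axis, out=out, **kwds)
    return bound(*args, **kwds)
ValueError: attempt to get argmax of an empty sequence
```

Dock a is centred at about (0.5945, -0.205), yaw +1.6°. Its screw spacing of about 105x86 mm agrees with dock b's. I go over the cap with closed fingers.

```bash
python3 -m pendant '[[[0,0,0.05],[0.05,0.045,-0.06],0],[[0,0,0.056],[0.105,0.093,-0.12],0],[[0,0,0.056],[0.105,0.093,-0.2],0],[[0,0,0.056],[0.105,0.093,-0.28],0],[[0,0,0.056],[0.105,0.093,-0.33],0],[[0,0,0.056],[0.105,0.093,-0.355],0],[[0,0,0.056],[0.105,0.093,-0.355],0]]'
python3 - <<'E'
from h import *
a=grab('scene')['frame'];w=grab('wrist')['frame']
cv2.imwrite('pics/p2.png',np.hstack([cv2.resize(a[180:300,170:310],(490,420)),w[::2,::2][:,:] if 0 else cv2.resize(w,(310,420))])[:,:,::-1])
E
```

```text
time: 2.72
tool_pos: [0.5954, -0.204, 0.1449]
tool_rot: [-3.141, -0.046, 0.001]
wrist_force: [0.1, -0.2, 0.5]
opening: 0.288
gripper_force: 0.0
```

View pics/p2.png

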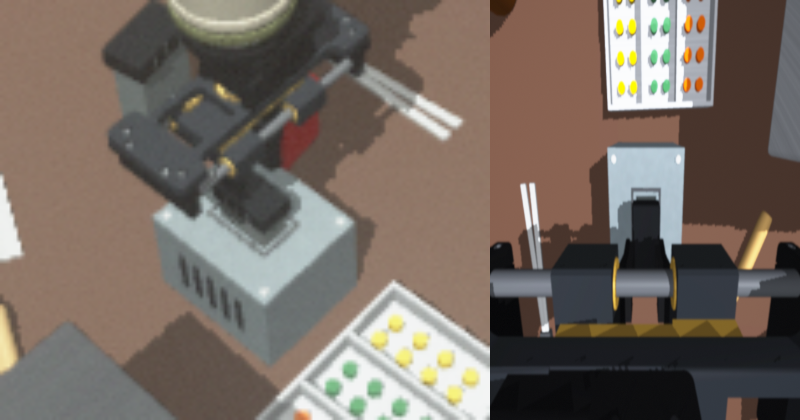

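The fingers are centred over the cap and still closing. I close them fully and descend slowly.

```bash
python3 -m pendant '[[[0,0,0],[0,0,-0.004],0],[[0,0,0],[0,0,-0.008],0],[[0,0,0],[0,0,-0.012],0],[[0,0,0],[0,0,-0.016],0],[[0,0,0],[0,0,-0.02],0],[[0,0,0],[0,0,-0.022],0],[[0,0,0],[0,0,-0.024],0],[[0,0,0],[0,0,-0.026],0]]'
python3 -m pendant '[[[0,0,0],[0,0,-0.003],0],[[0,0,0],[0,0,-0.006],0],[[0,0,0],[0,0,-0.006],0]]'
```

```text
time: 3.82
tool_pos: [0.5957, -0.2037, 0.132]
tool_rot: [3.141, 0.047, 0.0]
wrist_force: [-0.1, 0.2, 0.1]
opening: 0.003
gripper_force: 0.0
time: 4.2
tool_pos: [0.5956, -0.2037, 0.1289]
tool_rot: [3.141, 0.047, -0.0]
wrist_force: [-0.5, 0.5, 0.0]
opening: 0.009
gripper_force: 0.0
```

```bash
python3 -m pendant '[[[0,0,0],[0,0,-0.003],0],[[0,0,0],[0,0,-0.006],0],[[0,0,0],[0,0,-0.006],0]]'
python3 -m pendant '[[[0,0,0],[0,0,-0.003],0],[[0,0,0],[0,0,-0.006],0],[[0,0,0],[0,0,-0.006],0]]'
```

```text
time: 4.58
tool_pos: [0.596, -0.2039, 0.1269]
tool_rot: [3.141, 0.047, 0.001]
wrist_force: [-2.2, 0.0, 6.4]
opening: 0.007
gripper_force: 3.4
time: 4.95
tool_pos: [0.596, -0.2039, 0.124]
tool_rot: [3.141, 0.047, 0.002]
wrist_force: [-2.2, 0.5, 7.0]
opening: 0.004
gripper_force: 3.6
```

```bash
python3 -m pendant '[[[0,0,0],[0,0,-0.002],0],[[0,0,0],[0,0,-0.004],0],[[0,0,0],[0,0,-0.004],0]]'
python3 -m pendant '[[[0,0,0],[0,0,-0.002],0],[[0,0,0],[0,0,-0.003],0],[[0,0,0],[0,0,-0.003],0]]'
```

```text
time: 5.32
tool_pos: [0.5961, -0.2039, 0.1221]
tool_rot: [3.141, 0.047, 0.002]
wrist_force: [-2.6, -0.2, 7.5]
opening: 0.005
gripper_force: 3.8
time: 5.7
tool_pos: [0.5961, -0.2039, 0.1206]
tool_rot: [3.141, 0.047, 0.002]
wrist_force: [-3.3, 0.6, 7.8]
opening: 0.005
gripper_force: 3.9
```

```bash
python3 -m pendant '[[[0,0,0],[0,0,-0.001],0],[[0,0,0],[0,0,-0.002],0],[[0,0,0],[0,0,-0.002],0]]'
python3 -m pendant '[[[0,0,0],[0,0,-0.001],0],[[0,0,0],[0,0,-0.002],0],[[0,0,0],[0,0,-0.002],0]]'
```

```text
time: 6.08
tool_pos: [0.5961, -0.2039, 0.1197]
tool_rot: [3.14, 0.047, 0.002]
wrist_force: [-2.2, 0.0, 8.3]
opening: 0.005
gripper_force: 4.2
time: 6.45
tool_pos: [0.5964, -0.204, 0.1193]
tool_rot: [3.14, 0.047, 0.003]
wrist_force: [-3.8, 0.2, 11.9]
opening: 0.007
gripper_force: 6.0
```

```bash
python3 -m pendant '[[[0,0,0],[0,0,-0.001],0],[[0,0,0],[0,0,-0.002],0],[[0,0,0],[0,0,-0.002],0]]'
```

```text
time: 6.82
tool_pos: [0.5967, -0.2041, 0.1192]
tool_rot: [3.14, 0.047, 0.005]
wrist_force: [-5.1, 1.1, 16.8]
opening: 0.004
gripper_force: 8.4
```

The stop is felt at 17 N. I let go, rise and open while the lift comes up.

```bash
python3 -m pendant '[[[0,0,0],[0,0,0.02],0],[[0,0,0],[0,0,0.05],0],[[0,0,0],[0,0,0.09],0],[[0,0,0],[0,0,0.1],1],[[0,0,0],[0,0,0.1],1],[[0,0,0],[0,0,0.1],1],[[0,0,0],[0,0,0.1],1],[[0,0,0],[0,0,0.1],1]]'
python3 -m pendant '[[[0,0,0],[0,0,0],1],[[0,0,0],[0,0,0],1],[[0,0,0],[0,0,0],1],[[0,0,0],[0,0,0],1],[[0,0,0],[0,0,0],1],[[0,0,0],[0,0,0],1],[[0,0,0],[0,0,0],1],[[0,0,0],[0,0,0],1]]'
python3 -m pendant '[[[0,0,0],[0,0,0],1],[[0,0,0],[0,0,0],1],[[0,0,0],[0,0,0],1],[[0,0,0],[0,0,0],1],[[0,0,0],[0,0,0],1],[[0,0,0],[0,0,0],1],[[0,0,0],[0,0,0],1],[[0,0,0],[0,0,0],1]]'
python3 - <<'E'
from h import *
a=grab('scene')['frame'];w=grab('wrist')['frame']
cv2.imwrite('pics/p3.png',np.hstack([cv2.resize(a[180:300,170:310],(490,420)),cv2.resize(w[:,130:430],(300,420))])[:,:,::-1])
E
```

```text
time: 7.82
tool_pos: [0.5955, -0.2037, 0.1661]
tool_rot: [-3.141, -0.047, 0.001]
wrist_force: [-0.3, 0.0, -0.5]
opening: 0.488
gripper_force: 0.0
time: 8.82
tool_pos: [0.5957, -0.2037, 0.1666]
tool_rot: [3.141, 0.047, 0.0]
wrist_force: [0.0, 0.5, -0.6]
opening: 1.001
gripper_force: 0.0
time: 9.82
tool_pos: [0.5957, -0.2037, 0.1666]
tool_rot: [3.141, 0.047, 0.0]
wrist_force: [-0.0, 0.7, 0.1]
opening: 1.003
gripper_force: 0.0
```

View pics/p3.png

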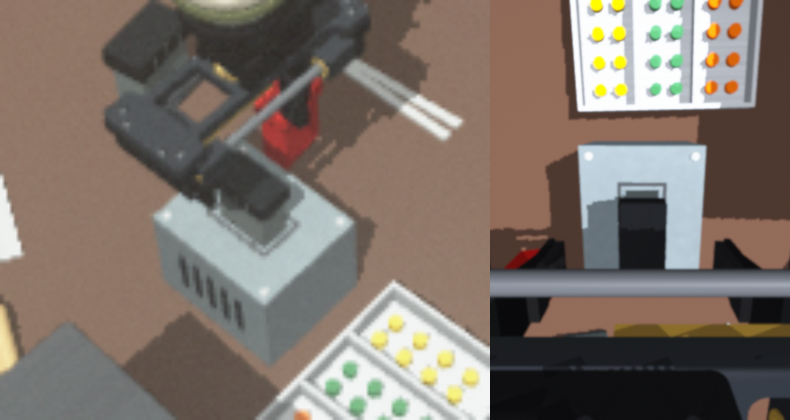

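The module has sprung up. I lower onto the cap and grip it.

```bash
python3 -m pendant '[[[0,0,0],[0,0,-0.04],1],[[0,0,0],[0,0,-0.08],1],[[0,0,0],[0,0,-0.103],1],[[0,0,0],[0,0,-0.103],0.3],[[0,0,0],[0,0,-0.103],0.3],[[0,0,0],[0,0,-0.103],0.3],[[0,0,0],[0,0,-0.103],0.3],[[0,0,0],[0,0,-0.103],0.3]]' 20
python3 -m pendant '[[[0,0,0],[0,0,0],0.2],[[0,0,0],[0,0,0],0.2],[[0,0,0],[0,0,0],0.2],[[0,0,0],[0,0,0],0.2],[[0,0,0],[0,0,0],0.2],[[0,0,0],[0,0,0],0.2]]' 20
```

```text
time: 10.92
tool_pos: [0.5958, -0.2038, 0.1153]
tool_rot: [3.141, 0.047, 0.001]
wrist_force: [0.2, 0.1, 0.0]
opening: 0.518
gripper_force: 0.0
time: 11.68
tool_pos: [0.5957, -0.2037, 0.1151]
tool_rot: [3.141, 0.047, 0.0]
wrist_force: [-0.5, -0.7, 1.1]
opening: 0.362
gripper_force: 19.9
```

```bash
python3 -m pendant '[[[0,0,0],[0,0,0.03],0.2],[[0,0,0],[0,0,0.07],0.2],[[0,0,0],[0,0,0.12],0.2],[[0,0,0],[0,0,0.19],0.2],[[0,0,0],[0,0,0.24],0.2],[[0,0,0],[0,0,0.25],0.2],[[0,0,0],[0,0,0.25],0.2]]'
python3 -m pendant '[[[0,0,0],[0,0.08,0],0.2],[[0,0,0.05],[-0.03,0.18,0],0.2],[[0,0,0.1],[-0.06,0.29,0],0.2],[[0,0,0.15],[-0.09,0.4,0],0.2],[[0,0,0.2],[-0.12,0.51,0],0.2],[[0,0,0.25],[-0.14,0.62,0],0.2],[[0,0,0.27],[-0.159,0.72,0],0.2],[[0,0,0.27],[-0.159,0.8,0],0.2]]'
python3 -m pendant '[[[0,0,0],[0,0.03,0],0.2],[[0,0,0],[0,0.042,0],0.2],[[0,0,0],[0,0.042,0],0.2],[[0,0,0],[0,0.042,0],0.2]]'
python3 - <<'E'
from h import *
f=grab('wrist','w4.png');t=grab('top')
cv2.imwrite('pics/p4.png',np.hstack([cv2.resize(f['frame'][0:420,130:430],(400,560)),cv2.resize(t['frame'][178:298,137:217],(373,560))])[:,:,::-1])
E
```

```text
time: 12.55
tool_pos: [0.5956, -0.2037, 0.2401]
tool_rot: [3.141, 0.047, 0.0]
wrist_force: [0.8, -0.8, -1.7]
opening: 0.362
gripper_force: 19.9
time: 13.55
tool_pos: [0.5147, 0.1983, 0.2391]
tool_rot: [3.13, 0.261, -0.002]
wrist_force: [0.7, -1.2, -1.8]
opening: 0.366
gripper_force: 19.9
time: 14.05
tool_pos: [0.5166, 0.2158, 0.2399]
tool_rot: [3.13, 0.255, -0.0]
wrist_force: [0.5, -0.6, -1.2]
opening: 0.364
gripper_force: 19.9
```

View pics/p4.png

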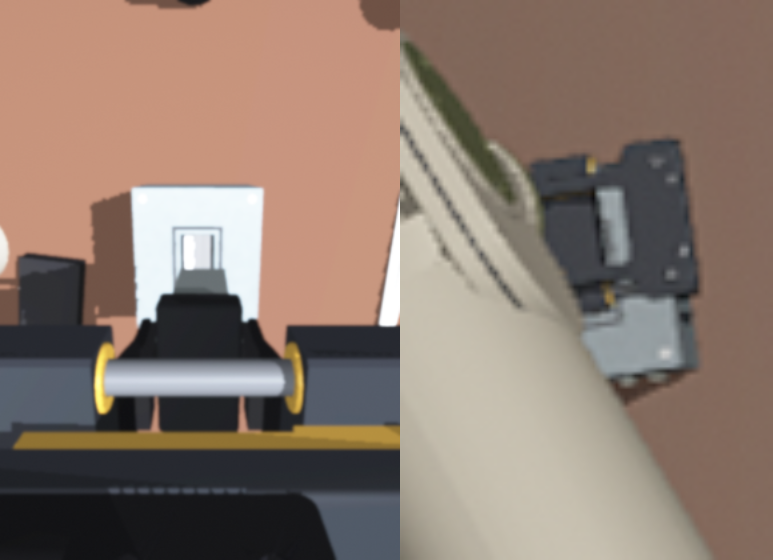

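The module is held, yaw-matched, and the slot of b is visible ahead of it. I enlarge the view to measure the offset between module and slot.

Run:
```python
from h import *
im=cv2.imread('pics/w4.png')
cv2.imwrite('pics/p5.png',cv2.resize(im[135:255,220:340],(600,600),interpolation=cv2.INTER_NEAREST))
```

```text
(no output)
```

View pics/p5.png

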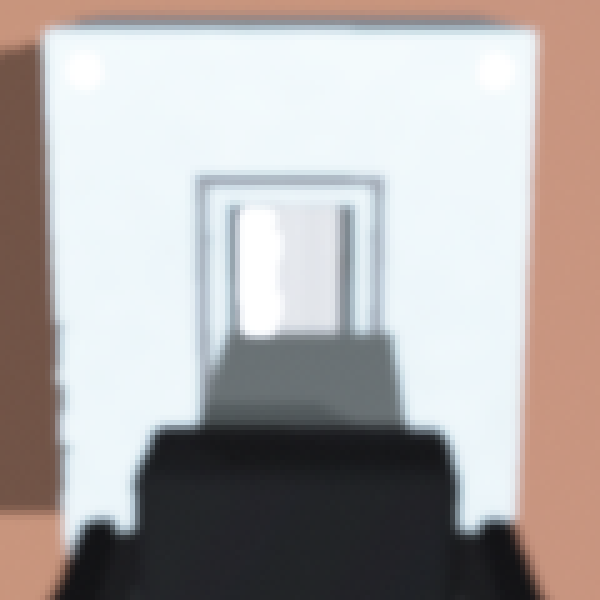

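Run:
```python
from h import *
f=grab('wrist');o=r.get_obs();print(o['time'],o['tool_pos'],o['tool_rot'])
P=lambda uv:np.array(uv,float)/5+[219.6,134.6]
T=o['tool_pos'];z0=T[2]-.0531
R=cv2.Rodrigues(o['tool_rot'])[0]; ex=R[:,0];ey=R[:,1]
if ex[0]<0: ex=-ex
if ey[1]<0: ey=-ey
print('tool yaw',np.degrees(np.arctan2(ex[1],ex[0])))
for n,uv,z in(('screw',[(83,72),(496,72)],.09),('dock',[(43,30),(538,30)],.09),('slot',[(230,206),(356,206)],.09),
  ('bladebot',[(230,333),(390,333)],z0),('captop',[(158,430),(443,430)],z0+.080)):
    W=ray(f,P(uv),z); D=W-T
    print(n,(W[:,:2]*1000).round(1).tolist(),'hand',(D@ex*1000).round(1),(D@ey*1000).round(1),'mid',(D.mean(0)@ex*1000).round(1),(D.mean(0)@ey*1000).round(1),'w',(np.linalg.norm(W[0]-W[1])*1000).round(1))
```

```text
14.2 [0.51644381 0.21637921 0.24003987] [3.13069986e+00 2.56472422e-01 1.24740904e-04]
tool yaw 9.36662569220761
screw [[559.4, 267.7], [573.2, 184.0]] hand [50.7 50.7] [ 43.7 -41.1] mid 50.7 1.3 w 84.8
dock [[566.4, 276.8], [582.8, 177.2]] hand [59.1 59.1] [ 51.5 -49.4] mid 59.1 1.1 w 100.9
slot [[536.9, 233.7], [541.3, 207.6]] hand [23. 23.] [ 13.8 -12.7] mid 23.0 0.6 w 26.5
bladebot [[533.7, 229.1], [537.6, 205.6]] hand [19.1 19.1] [  9.7 -14. ] mid 19.1 -2.2 w 23.7
captop [[543.0, 233.9], [547.4, 207.3]] hand [29.1 29.1] [ 13.  -14.1] mid 29.1 -0.5 w 27.1
```

Run:
```python
from h import *
f=grab('wrist');o=r.get_obs()
P=lambda uv:np.array(uv,float)/5+[219.6,134.6]
T=o['tool_pos'];z0=T[2]-.0531
R=cv2.Rodrigues(o['tool_rot'])[0]; ex=-R[:,0] if R[0,0]<0 else R[:,0];ey=-R[:,1] if R[1,1]<0 else R[:,1]
Rc=cv2.Rodrigues(np.array(f['rvec'],float))[0];c=-Rc.T@np.array(f['tvec'],float)-T;print('cam hand',c@ex,c@ey,c[2])
g=f['frame'].astype(int).max(2)
for y in (203,206,210,214,218): print(y,g[y,258:306])
for n,uv,z in(('blade0',[(232,333),(389,333)],z0),('blade8',[(232,333),(389,333)],z0+.008),('capunder',[(152,432),(446,432)],z0+.064),('captop',[(137,470),(456,470)],z0+.080)):
    D=ray(f,P(uv),z)-T
    print(n,(D@ex*1000).round(1),(D@ey*1000).round(1),'mid',(D.mean(0)@ey*1000).round(1))
```

```text
cam hand 0.07142216514326157 -0.00013276502485592441 0.16234010468645432
203 [249 241 219 200 218 229 211 160 125 118 119 125 129 130 131 131 129 125
 122 120 120 120 120 120 120 120 120 120 119 119 118 117 118 119 121 121
 120 119 121 141 189 234 247 249 249 250 250 250]
206 [249 241 219 193 192 181 148 122 116 116 116 116 116 116 117 116 116 116
 116 116 116 116 117 116 116 116 117 116 117 116 116 117 116 116 116 116
 116 116 117 124 163 222 245 249 249 249 250 250]
210 [249 240 214 172 141 123 117 116 117 116 117 116 116 116 117 117 116 117
 116 116 116 116 116 116 116 116 116 116 116 116 116 117 116 116 116 117
 117 116 116 119 135 182 230 246 249 249 249 249]
214 [249 241 212 156 119 111 113 113 113 114 113 114 113 113 113 114 113 114
 113 114 113 113 114 114 115 116 116 116 116 116 116 116 115 116 116 116
 116 116 116 116 121 150 206 240 248 250 250 250]
218 [242 224 171 126 110 108 107 105 101  96  92  89  88  87  87  87  88  87
  88  88  88  89  89  89  90  92  94  95  99 103 106 109 110 110 111 111
 111 111 111 110 113 123 164 220 242 247 248 248]
blade0 [19.1 19.1] [  9.4 -13.9] mid -2.2
blade8 [21.1 21.1] [  9.1 -13.3] mid -2.1
capunder [23.9 23.9] [ 15.2 -16. ] mid -0.4
captop [25.1 25.1] [ 15.1 -15.4] mid -0.1
```

Held in the hand frame, the slot is at (-1.2, +1.0) mm and the module foot at about (-2.2, -2). I correct by about (+1, +2.4) mm and descend to just above the mouth.

```bash
python3 -m pendant '[[[0,0,0],[0.002,0.005,-0.05],0.2],[[0,0,0],[0.002,0.005,-0.11],0.2],[[0,0,0],[0.002,0.005,-0.16],0.2],[[0,0,0],[0.002,0.005,-0.182],0.2],[[0,0,0],[0.002,0.005,-0.182],0.2],[[0,0,0],[0.002,0.005,-0.182],0.2]]'
python3 -m pendant '[[[0,0,0],[0,0,-0.006],0.2],[[0,0,0],[0,0,-0.012],0.2],[[0,0,0],[0,0,-0.018],0.2],[[0,0,0],[0,0,-0.018],0.2]]'
python3 - <<'E'
from h import *
f=grab('wrist')['frame'];a=grab('scene')['frame']
cv2.imwrite('pics/p6.png',np.hstack([cv2.resize(f[140:260,220:340],(400,400)),cv2.resize(a[110:200,270:360],(400,400))])[:,:,::-1])
E
```

```text
time: 15.0
tool_pos: [0.5177, 0.2201, 0.1502]
tool_rot: [-3.131, -0.258, -0.002]
wrist_force: [0.3, 0.6, 0.1]
opening: 0.366
gripper_force: 19.9
time: 15.5
tool_pos: [0.517, 0.2197, 0.1397]
tool_rot: [3.131, 0.259, -0.001]
wrist_force: [-0.5, 0.1, -1.0]
opening: 0.366
gripper_force: 19.9
```

View pics/p6.png

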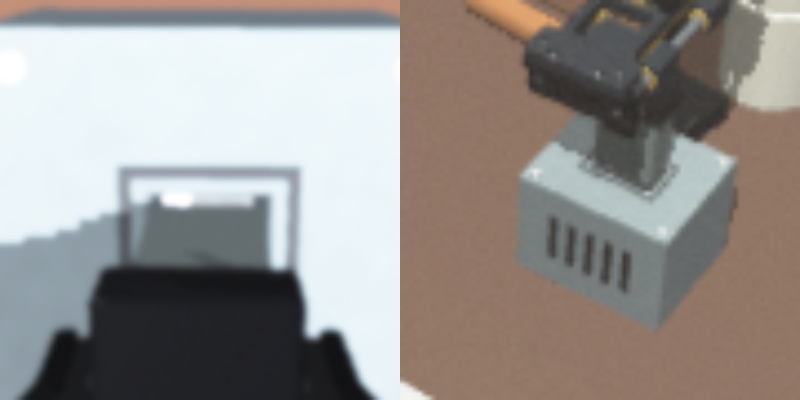

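The foot has entered the slot mouth without force. I continue down.

```bash
python3 -m pendant '[[[0,0,0],[0,0,-0.005],0.2],[[0,0,0],[0,0,-0.01],0.2],[[0,0,0],[0,0,-0.015],0.2],[[0,0,0],[0,0,-0.015],0.2]]'
python3 -m pendant '[[[0,0,0],[0,0,-0.005],0.2],[[0,0,0],[0,0,-0.01],0.2],[[0,0,0],[0,0,-0.015],0.2],[[0,0,0],[0,0,-0.015],0.2]]'
```

```text
time: 16.1
tool_pos: [0.517, 0.2197, 0.1322]
tool_rot: [3.131, 0.259, -0.001]
wrist_force: [0.1, -0.7, -1.8]
opening: 0.363
gripper_force: 19.9
time: 16.6
tool_pos: [0.517, 0.2197, 0.1248]
tool_rot: [3.131, 0.259, -0.001]
wrist_force: [0.7, -0.2, -1.2]
opening: 0.362
gripper_force: 19.9
```

Free sliding so far. The lift floor should be felt at TCP ≈ 0.115.

```bash
python3 -m pendant '[[[0,0,0],[0,0,-0.005],0.2],[[0,0,0],[0,0,-0.01],0.2],[[0,0,0],[0,0,-0.014],0.2],[[0,0,0],[0,0,-0.014],0.2]]'
python3 -m pendant '[[[0,0,0],[0,0,-0.003],0.2],[[0,0,0],[0,0,-0.006],0.2],[[0,0,0],[0,0,-0.006],0.2]]'
```

```text
time: 17.1
tool_pos: [0.5171, 0.2197, 0.1178]
tool_rot: [3.131, 0.259, -0.0]
wrist_force: [-0.9, 0.0, -0.1]
opening: 0.366
gripper_force: 19.9
time: 17.48
tool_pos: [0.5173, 0.2198, 0.1151]
tool_rot: [3.131, 0.258, 0.0]
wrist_force: [-0.0, 0.2, -0.8]
opening: 0.365
gripper_force: 19.9
```

```bash
python3 -m pendant '[[[0,0,0],[0,0,0],0.9],[[0,0,0],[0,0,0],0.9],[[0,0,0],[0,0,0],0.9],[[0,0,0],[0,0,0],0.9],[[0,0,0],[0,0,0.03],0.9],[[0,0,0],[0,0,0.07],0.9],[[0,0,0],[-0.004,-0.005,0.1],0],[[0,0,0],[-0.004,-0.005,0.1],0]]' 20
python3 -m pendant '[[[0,0,0],[0,0,0],0],[[0,0,0],[0,0,0],0],[[0,0,0],[0,0,0],0],[[0,0,0],[0,0,0],0],[[0,0,0],[0,0,0],0],[[0,0,0],[0,0,0],0],[[0,0,0],[0,0,-0.015],0],[[0,0,0],[0,0,-0.03],0]]' 10
python3 - <<'E'
from h import *
f=grab('wrist')['frame'];a=grab('scene')['frame']
cv2.imwrite('pics/p7.png',np.hstack([cv2.resize(f[140:300,200:360],(400,400)),cv2.resize(a[110:200,270:360],(400,400))])[:,:,::-1])
E
```

```text
time: 18.48
tool_pos: [0.5159, 0.2174, 0.1669]
tool_rot: [-3.131, -0.258, -0.005]
wrist_force: [-0.3, 0.6, -0.1]
opening: 0.752
gripper_force: 0.0
time: 19.48
tool_pos: [0.5151, 0.2172, 0.1493]
tool_rot: [3.131, 0.259, -0.0]
wrist_force: [0.1, 0.2, 0.1]
opening: 0.004
gripper_force: 0.0
```

View pics/p7.png

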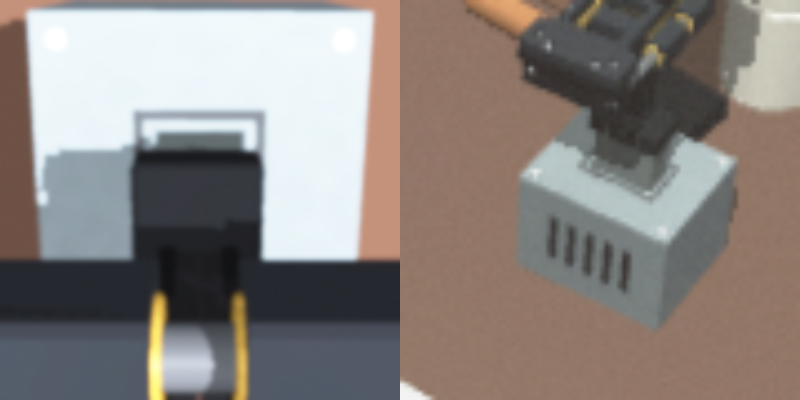

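The module stands upright in slot b with the closed fingers over the cap centre. I press down.

```bash
python3 -m pendant '[[[0,0,0],[0,0,-0.004],0],[[0,0,0],[0,0,-0.008],0],[[0,0,0],[0,0,-0.012],0],[[0,0,0],[0,0,-0.015],0],[[0,0,0],[0,0,-0.018],0],[[0,0,0],[0,0,-0.021],0],[[0,0,0],[0,0,-0.024],0],[[0,0,0],[0,0,-0.024],0]]'
python3 -m pendant '[[[0,0,0],[0,0,-0.004],0],[[0,0,0],[0,0,-0.008],0],[[0,0,0],[0,0,-0.012],0],[[0,0,0],[0,0,-0.015],0],[[0,0,0],[0,0,-0.018],0],[[0,0,0],[0,0,-0.021],0],[[0,0,0],[0,0,-0.022],0],[[0,0,0],[0,0,-0.022],0]]'
```

```text
time: 20.58
tool_pos: [0.5154, 0.2174, 0.1383]
tool_rot: [-3.131, -0.259, -0.001]
wrist_force: [-0.8, -0.5, 4.6]
opening: 0.01
gripper_force: 2.5
time: 21.58
tool_pos: [0.5154, 0.2175, 0.1276]
tool_rot: [-3.131, -0.259, -0.001]
wrist_force: [-1.8, -0.4, 6.8]
opening: 0.003
gripper_force: 3.3
```

```bash
python3 -m pendant '[[[0,0,0],[0,0,-0.003],0],[[0,0,0],[0,0,-0.005],0],[[0,0,0],[0,0,-0.007],0],[[0,0,0],[0,0,-0.009],0],[[0,0,0],[0,0,-0.009],0]]'
python3 -m pendant '[[[0,0,0],[0,0,-0.001],0],[[0,0,0],[0,0,-0.002],0],[[0,0,0],[0,0,-0.003],0],[[0,0,0],[0,0,-0.003],0]]'
python3 -m pendant '[[[0,0,0],[0,0,-0.001],0],[[0,0,0],[0,0,-0.002],0],[[0,0,0],[0,0,-0.003],0],[[0,0,0],[0,0,-0.003],0]]'
```

```text
time: 22.2
tool_pos: [0.5154, 0.2174, 0.1231]
tool_rot: [-3.131, -0.259, -0.001]
wrist_force: [-0.9, -1.2, 6.6]
opening: 0.005
gripper_force: 3.7
time: 22.7
tool_pos: [0.5155, 0.2175, 0.1217]
tool_rot: [-3.131, -0.259, -0.001]
wrist_force: [-2.1, -0.9, 8.2]
opening: 0.006
gripper_force: 3.8
time: 23.2
tool_pos: [0.5155, 0.2175, 0.1202]
tool_rot: [-3.131, -0.259, -0.001]
wrist_force: [-0.8, -0.4, 7.6]
opening: 0.004
gripper_force: 4.0
```

```bash
python3 -m pendant '[[[0,0,0],[0,0,-0.001],0],[[0,0,0],[0,0,-0.002],0],[[0,0,0],[0,0,-0.003],0],[[0,0,0],[0,0,-0.003],0]]'
python3 -m pendant '[[[0,0,0],[0,0,-0.001],0],[[0,0,0],[0,0,-0.002],0],[[0,0,0],[0,0,-0.003],0],[[0,0,0],[0,0,-0.003],0]]'
```

```text
time: 23.7
tool_pos: [0.5157, 0.218, 0.1197]
tool_rot: [-3.13, -0.259, -0.003]
wrist_force: [-3.8, -0.1, 15.9]
opening: 0.003
gripper_force: 7.7
time: 24.2
tool_pos: [0.5158, 0.2183, 0.1192]
tool_rot: [-3.13, -0.259, -0.004]
wrist_force: [-7.4, -2.3, 24.2]
opening: 0.004
gripper_force: 12.3
```

The stop is felt at 24 N. I release and rise clear.

```bash
python3 -m pendant '[[[0,0,0],[0,0,0.005],0],[[0,0,0],[0,0,0.02],0],[[0,0,0],[0,0,0.06],0],[[0,0,0],[0,0,0.14],0],[[0,0,0],[0,0,0.22],0],[[0,0,0],[-0.05,0,0.26],0],[[0,0,0],[-0.1,0,0.28],0],[[0,0,0],[-0.1,0,0.28],0]]'
python3 -m pendant '[[[0,0,0],[0,0,0],0],[[0,0,0],[0,0,0],0],[[0,0,0],[0,0,0],0],[[0,0,0],[0,0,0],0],[[0,0,0],[0,0,0],0],[[0,0,0],[0,0,0],0],[[0,0,0],[0,0,0],0],[[0,0,0],[0,0,0],0]]'
python3 - <<'E'
from h import *
f=grab('wrist')['frame'];a=grab('scene')['frame']
cv2.imwrite('pics/p8.png',np.hstack([f,cv2.resize(a[120:280,200:350],(240,420))])[:,:800,::-1])
E
```

```text
time: 25.2
tool_pos: [0.4645, 0.2179, 0.2584]
tool_rot: [3.13, 0.261, 0.004]
wrist_force: [-0.1, 0.8, -0.1]
opening: 0.004
gripper_force: 0.0
time: 26.2
tool_pos: [0.4652, 0.2173, 0.2566]
tool_rot: [3.131, 0.259, 0.0]
wrist_force: [-0.2, -0.4, -0.6]
opening: 0.004
gripper_force: 0.0
```

View pics/p8.png

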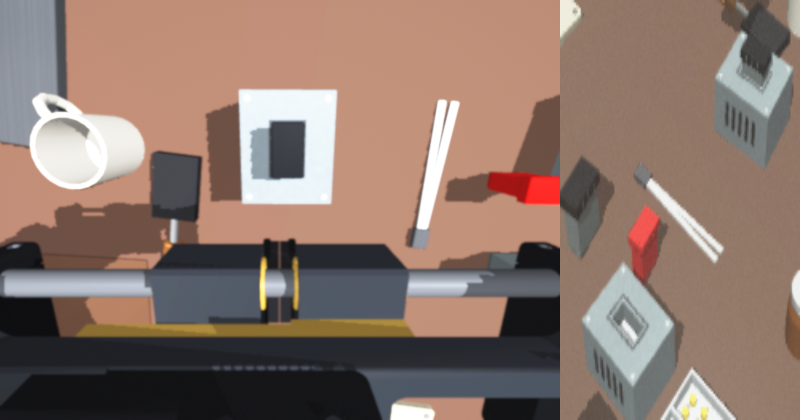

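The module sits in slot b, and dock a's slot is empty with its lift up. I check the lock by feeling gently: an unlocked cap would be met at z = 0.142.

```bash
python3 -m pendant '[[[0,0,0],[0.1,0,-0.06],0],[[0,0,0],[0.1,0,-0.13],0],[[0,0,0],[0.1,0,-0.18],0],[[0,0,0],[0.1,0,-0.21],0],[[0,0,0],[0.1,0,-0.225],0],[[0,0,0],[0.1,0,-0.235],0],[[0,0,0],[0.1,0,-0.243],0],[[0,0,0],[0.1,0,-0.243],0]]'
```

```text
time: 27.3
tool_pos: [0.5153, 0.2173, 0.1352]
tool_rot: [3.131, 0.259, 0.001]
wrist_force: [0.1, -0.4, -0.5]
opening: 0.001
gripper_force: 0.0
```

There is no contact 7 mm below the up height, so the lift is locked. I withdraw and hand in.

```bash
python3 -m pendant '[[[0,0,0],[0,0,0.05],0],[[0,0,0],[0,0,0.12],0],[[0,0,0],[0,0,0.2],0],[[0,0,0],[0,0,0.24],0],[[0,0,0],[0,0,0.24],0],[[0,0,0],[0,0,0.24],0]]'
python3 -c "
from plant import r
print(r.job_done())"
```

```text
time: 28.05
tool_pos: [0.5149, 0.217, 0.2542]
tool_rot: [3.131, 0.258, -0.001]
wrist_force: [-0.3, 0.3, 0.4]
opening: 0.001
gripper_force: 0.0
the job is handed in; nothing more can be done
None
```

The module is locked down in the second controller and the first controller's lift is up; I handed the job in at about 28 s, peak pressing force about 24 N, with no verdict returned.

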